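# Shut and lock the filter hatch of a bench vacuum pump

## Task

The filter hatch on top of the bench vacuum pump has been left standing open. Push it down fully shut with the fingertips, then set a fingertip or two in the slot of its round blue quarter-turn fastener and turn it clockwise, seen from above, as far as it goes, so that the hatch is locked. Nothing is to be picked up: do not lift the hatch further open, and leave the bottle, glassware and other things on and around the pump where they stand.

Things in the scene. Friction and masses are not known exactly. Their poses are not given: they have to be found in the camera images.
- pump: boxed vacuum pump, fixed, blue base, white top, 300 (x) x 420 (y) x 150 mm high. Origin at the centre of its underside, x from its front (robot side) to its rear, z up. A gauge 84 mm high and two hose barbs stand on the rear left of its deck (x above +85 mm, y above +85 mm)
- hatch (a joint): opening angle of the grey filter hatch, rad: 0 shut on the deck, grows as its front edge rises. 0.35 to 0.75 at the start; its stiff hinge holds it where it is left, and about 2 N downward near the front edge closes it. If the fastener is turned too early, the tongue below it meets the deck and the hatch cannot shut
- hatch_hinge (a point): middle of the hatch's hinge line, level with the hatch's underside when shut (150 mm above the bench); fixed on the pump, axes as the pump's: the hinge line runs along y
- hatch_edge (a point): middle of the hatch's front edge, on its upper face; moves with the hatch: x from the front edge to the hinge, y along the edge, z out of the face. The hatch is a plate 190 (x, edge to hinge) x 220 (y) x 8 mm, upper face 8 mm above the hinge line when shut. Clear flat places to push lie 20 mm in from the edge, 75 mm to either side of the middle
- slot (a point): centre of the fastener's blue disc (74 mm across), on its axis, level with its top: 55 mm in from the hatch's front edge, 8 mm above its face. z is the axis, out of the hatch. One slot along y, 30 mm wide, 15 mm deep, upright walls, crosses the disc; its ends are closed by a dark fixed ring flush with the disc (inside 76, outside 92 mm). Turns with the disc
- fastener (a joint): turn of the fastener, rad, clockwise from above: 0 unlocked (slot along the hatch's front edge; white line on the slot's floor at the red dot), 1.57 locked, at a stop (slot square to the front edge, white line at the green dot). 0 to 0.25 at the start. Turns stiffly, 0.12 N m, and stays where it is left
- jar: small amber glass jar with white cap, 44 mm across, 52 mm high, loose on the left part of the pump's deck; origin at the centre of its underside
- stopper: dark rubber stopper, 34 mm across, 28 mm high, loose on the left part of the pump's deck; origin at the centre of its underside
- bottle: white plastic bottle, 72 mm across, 165 mm high, loose on the bench to the left of the pump; origin at the centre of its underside
- beaker: glass beaker, 68 mm across, 90 mm high, loose on the bench to the right of the pump; origin at the centre of its underside
- steel_cup: steel cup, 64 mm across, 60 mm high, loose on the bench to the right of the pump; origin at the centre of its underside
- pipette: white plastic dropper pipette, 160 mm long, 12 mm thick, lying loose along the left edge of the pump's deck; origin at its middle, on the deck

How it is judged:
On the way, in this order (a step that is already met when the one before it is completed fails the run):
1. the hatch is pushed shut (value of joint hatch below 0.03 rad), for 0.2 s.
2. the fastener is turned clockwise to its stop with the hatch shut (value of joint fastener above 1.45 rad and value of joint hatch below 0.03 rad), for 0.2 s.
At the end, for the whole second after the job is handed in: The hatch lies shut (within 0.03 rad, 6 mm at its front edge), the fastener stands within 0.12 rad (7 degrees) of its locked stop, and the six loose things are within 20 mm of where they stood (all of step 2 and distance of each of jar, stopper, bottle, beaker, steel_cup, pipette from where it was at the start of the episode below 0.02 m); the robot touches nothing.
It fails at once if the hatch is lifted further open (value of joint hatch above 0.9 rad).
It fails at once if a loose thing is picked up, knocked over or shoved (distance of any of jar, stopper, bottle, beaker, steel_cup, pipette from where it was at the start of the episode above 0.03 m).
It also fails if it takes over 56 s, if anything falls off the work surface, if the arm or the gripper's body presses on something with over 40 N, if the wrist force passes 120 N, or if a joint passes its speed limit or range.

## Robot

A 7-joint arm with a two-finger parallel gripper is mounted at the origin on the work surface. World frame = base frame: x ahead of the robot, y to its left, z up, the work surface at z = 0. Lengths are in m, angles in rad, forces in N, time in s.
With the tool pointing down it reaches from about 0.425 to 0.875 m from the base axis. Payload 4.7 kg.
Tool frame: the origin (TCP) lies midway between the tips of the shut fingers; the grasp point (between the pads) lies 19 mm behind it; x points along the fingers, z is the direction in which the jaws open and shut, and the axes are right-handed (so a half turn about x gives the same grasp; the last joint's range is limited). The gripper opens to 87 mm and grips with 3 to 60 N. Pads are 19 mm wide; open, the fingers measure 117 mm over their backs; the gripper's body (75 mm by 190 mm) begins 51 mm behind the grasp point.
Start: joints at [-1.104, 0.321, -0.07, 1.45, 0.023, 1.371, -0.057], TCP at [0.284, 0.585, 0.223] pointing down, gripper open.
Joint ranges: [-2.86, 2.86], [-0.3, 2.09], [-1.38, 1.24], [0.06, 2.45], [-1.56, 4.7], [0.09, 2.05], [-2.69, 2.69]. Speed limits (rad/s): [2.57, 2.57, 3.14, 3.14, 3.14, 3.14, 3.14].

## Interface

Orientations are given as a rotation vector (axis times angle).
In Python, from bench import ctrl, vision, close_job gives the robot as it stands. The module is installed in compiled form; this text tells all that it offers.
- The arm moves only by the tool servo_tool, never from a script. Its argument "commands" is a list that holds one entry, the list of rows, each a list of 7 numbers: the turn, a rotation vector about the tool's x, y, z in degrees, then the shift along the tool's x, y, z in mm, then the finger opening in mm, from 0 to 87. In form: [[[wx, wy, wz, x, y, z, grip], ...]]. A call has 1 to 5 rows; each row is the pose to reach, as a shift and turn from the pose commanded when the call began, along the tool's axes at that moment; what a row does not reach only later rows make up. A row lasts 1/8 s, in which the tool goes at most 62.5 mm and 10.7 degrees, less where a joint would pass 70% of its speed; a pose out of reach is approached as far as the arm can. A call with a gripper value outside its range is refused whole. The fingers move at their own pace and stop on an object; "newtons" is the grip in N (left out, the last holds). Time passes only in rows, so rows that repeat a pose let the fingers close. It gives the time, the measured TCP pose, the force and the opening at its end, in the units of the state.
- ctrl.get_state(): the state, without advancing time (a new reading comes with each control period).
- vision.get_image(name): name is "side" or "top"; returns the picture (420x560x3 uint8, red, green, blue); there is no depth.
- vision.camera_info(name): a dict with "fov_y" (degrees; the focal length in pixels is half the picture's height over the tangent of half this angle, whatever the lens; pixels are square), "cx", "cy" (the principal point, pixels), "pose" (4x4, takes a point from camera to world coordinates). Camera axes: x right, y down, z forward; pixel columns grow to the right and rows downward; lengths in m; the calibration is good to about 2 mm. A picture is of the moment at which its call begins. camera_info takes no time and is no camera call.
- close_job(): hands the job in, once; it reports no verdict.
The state is a dict: "time": time; "joint_positions": joint angles; "qd": joint speeds; "joint_torque": joint torques, N m; "position": TCP position; "tool_rot": TCP orientation; "ft_force": force on the tool from outside, world axes, zero at the start; "torque": the same for the moment, N m; "grip_width": opening from 0.0 (shut) to 1.0 (fully open).
Only numpy, scipy, OpenCV 4.12 (cv2) and the standard library are available. Lean on these libraries where they do the work, as an engineer would, in place of code of your own. Each camera call takes 0.05 s, during which the arm holds its last target. There are 200 camera calls.

## Working session

There is one attempt and no reset: what is moved stays moved. The work goes in short steps, Python scripts to look and compute and a tool call to move; the robot and the scene stay as the last step left them, time stands still between calls to the robot, and variables do not carry over. Pictures are saved under pics/ and viewed, about 8 in all and at most 12, crops included, and the job is handed in when it is done.

Besides the shell and the picture viewer there is one more tool, called after ">>>" by a JSON object that holds its "method" and its "body". servo_tool: Moves the arm, as the interface text tells. Its arguments: {"type":"object","properties":{"commands":{"type":"array"},"newtons":{"type":"number"}},"required":["commands"]}

```bash
mkdir -p pics; python3 - <<'E'
from bench import ctrl, vision
import cv2,numpy as np
for n in("side","top"):
    im=vision.get_image(n); cv2.imwrite(f"pics/{n}0.png",im[:,:,::-1]); i=vision.camera_info(n); print(n,i["fov_y"],i["cx"],i["cy"],np.round(i["pose"],3).tolist())
s=ctrl.get_state(); print(s)
E
```

```text
side 47.79365348861023 274.1276390317994 209.96729675591575 [[0.978, -0.135, 0.158, 0.358], [-0.208, -0.625, 0.753, -0.934], [-0.003, -0.769, -0.639, 0.965], [0.0, 0.0, 0.0, 1.0]]
top 57.64622364607853 285.3448823576173 214.82573562520986 [[-0.021, -0.99, 0.142, 0.414], [-1.0, 0.02, -0.005, 0.043], [0.002, -0.142, -0.99, 0.999], [0.0, 0.0, 0.0, 1.0]]
{'time': 0.1, 'joint_positions': array([-1.10387807,  0.32174869, -0.07009879,  1.45156297,  0.02260547,
        1.37080733, -0.05690348]), 'qd': array([ 3.35977720e-04, -1.89547232e-03, -1.25403686e-03, -1.83786599e-03,
       -4.11976132e-05,  2.28971286e-03, -1.54654252e-03]), 'joint_torque': array([-7.17189073e-05, -4.92569232e+01, -4.05663522e-01, -3.13404751e+01,
       -6.41284115e-02,  3.92627658e-02,  6.33696777e-05]), 'position': array([0.28419335, 0.58402001, 0.22156612]), 'tool_rot': array([-0.87055439,  1.39147238,  0.86891167]), 'ft_force': array([ 0.88052182,  0.10149671, -0.2006818 ]), 'torque': array([-0.01908851, -0.03827067, -0.01981251]), 'grip_width': 1.0026370126859316}
```

View pics/top0.png

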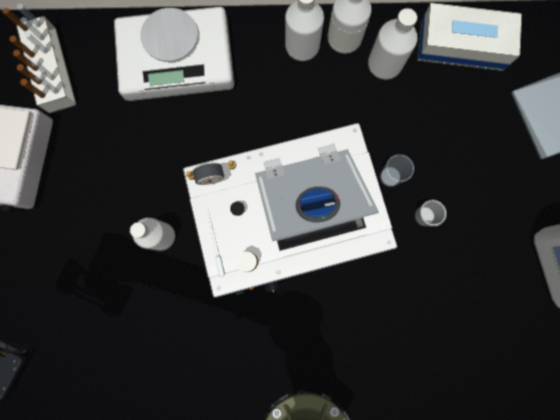

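View pics/side0.png

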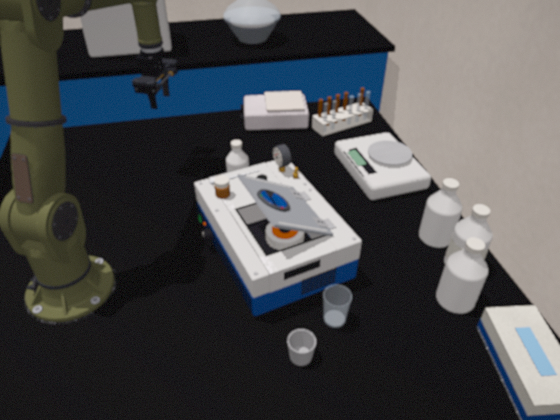

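The top view shows the pump deck with corners near (183,167), (358,125), (396,247) and (215,296). The blue disc is at (318,204) and the open hatch spans (257,175)–(377,212). In the side view the disc is at (273,200).

```bash
cat > h.py <<'E'
from bench import ctrl, vision
import cv2,numpy as np
from scipy.spatial.transform import Rotation as R
def ray(n,px):
    i=vision.camera_info(n);f=210/np.tan(np.radians(i["fov_y"]/2));P=np.array(i["pose"])
    return P[:3,3],P[:3,:3]@np.array([(px[0]-i["cx"])/f,(px[1]-i["cy"])/f,1])
def onz(n,px,z):
    o,d=ray(n,px);return o+d*(z-o[2])/d[2]
def tri(pa,pb):
    a,d=ray("top",pa);b,e=ray("side",pb)
    t=np.linalg.lstsq(np.c_[d,-e],b-a,rcond=None)[0];p,q=a+d*t[0],b+e*t[1]
    return (p+q)/2,np.linalg.norm(p-q)
def crop(n,im,x,y,w,h,k):
    cv2.imwrite("pics/"+n,cv2.resize(im[y:y+h,x:x+w,::-1],None,fx=k,fy=k,interpolation=cv2.INTER_CUBIC))
def blue(im,x,y,w,h):
    c=cv2.cvtColor(im,cv2.COLOR_RGB2HSV)[y:y+h,x:x+w]
    m=cv2.inRange(c,(100,120,40),(125,255,255));n,l,s,ce=cv2.connectedComponentsWithStats(m)
    k=1+np.argmax(s[1:,4]);p=cv2.findNonZero((l==k).astype(np.uint8))
    return cv2.fitEllipse(cv2.convexHull(p)+np.array([x,y])),s[k,4]
E
python3 - <<'E'
from h import *
t=cv2.imread("pics/top0.png")[:,:,::-1];s=cv2.imread("pics/side0.png")[:,:,::-1]
et=blue(t,290,180,60,45);es=blue(s,245,180,50,40);print(et,es);print("disc",tri(et[0][:2],es[0][:2]))
for p in [(183,167),(358,125),(396,247),(215,296)]: print(onz("top",p,.15).round(4))
crop("c1.png",t,175,115,230,190,3.4)
E
```

```text
(((317.24017333984375, 202.53746032714844), (28.076828002929688, 34.82024383544922), 86.66587829589844), np.int32(718)) (((273.8005065917969, 198.6467742919922), (10.319875717163086, 28.362924575805664), 117.9214859008789), np.int32(210))Traceback (most recent call last):
  File "<stdin>", line 3, in <module>
  File "h.py", line 10, in tri
    a,d=ray("top",pa);b,e=ray("side",pb)
        ~~~^^^^^^^^^^
  File "h.py", line 6, in ray
    return P[:3,3],P[:3,:3]@np.array([(px[0]-i["cx"])/f,(px[1]-i["cy"])/f,1])
                                       ~~~~~^~~~~~~~
TypeError: unsupported operand type(s) for -: 'tuple' and 'float'
```

```bash
python3 - <<'E'
from h import *
t=cv2.imread("pics/top0.png")[:,:,::-1];s=cv2.imread("pics/side0.png")[:,:,::-1]
et=blue(t,290,180,60,45);es=blue(s,245,180,50,40);print("disc",tri(et[0][0],es[0][0]))
for p in [(183,167),(358,125),(396,247),(215,296)]: print(onz("top",p,.15).round(4))
crop("c1.png",t,175,115,230,172,3.4)
E
```

```text
disc (array([ 0.54788742, -0.02642042,  0.2313364 ]), np.float64(0.00015611287606619208))
[0.6507 0.2705 0.15  ]
[ 0.743  -0.1345  0.15  ]
[ 0.4583 -0.2054  0.15  ]
[0.3599 0.1958 0.15  ]
```

View pics/c1.png

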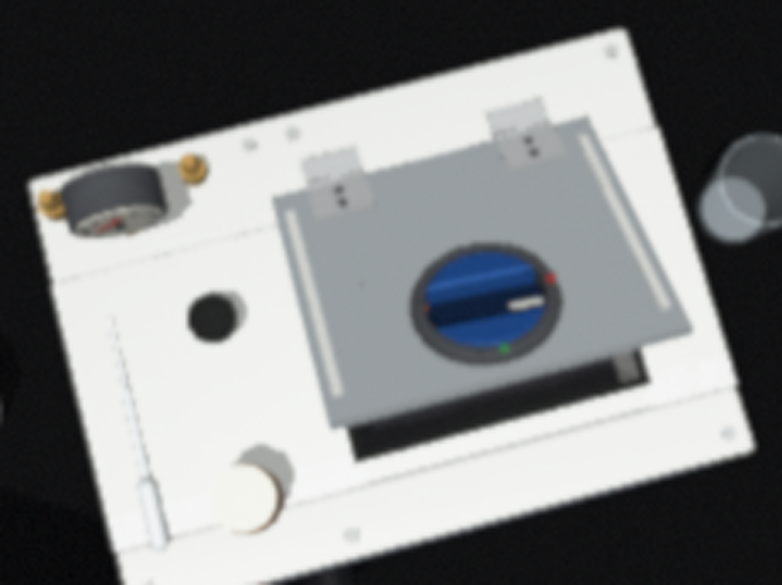

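```bash
cat >> h.py <<'E'
def rel(p,yaw=None,show=True):
    """shift in tool axes (mm) to TCP p; turn (deg rotvec, tool axes) to straight down with jaw axis at yaw deg"""
    s=ctrl.get_state();T=R.from_rotvec(s["tool_rot"])
    print("shift",(T.inv().apply(np.array(p)-s["position"])*1000).round(1))
    if yaw is not None:
        for y in(yaw,yaw+180):
            a=np.radians(y);z=np.array([np.cos(a),np.sin(a),0]);x=np.array([0,0,-1.])
            print("turn",y,np.degrees((T.inv()*R.from_matrix(np.c_[x,np.cross(z,x),z])).as_rotvec()).round(1))
E
python3 - <<'E'
from h import *
print(R.from_rotvec(ctrl.get_state()["tool_rot"]).as_matrix().round(3))
c=np.array([onz("top",p,.15) for p in [(183,167),(358,125),(396,247),(215,296)]])[:,:2]
v=(c[0]-c[1]+c[3]-c[2]);u=(c[1]-c[2]+c[0]-c[3]);print("yaw",np.degrees([np.arctan2(-v[0],v[1]),np.arctan2(u[1],u[0])]))
yaw=np.radians(13.8);x=np.array([np.cos(yaw),np.sin(yaw)]);y=np.array([-x[1],x[0]]);m=c.mean(0)
def pf(q):q=np.array(q)[:2]-m;return (q@x,q@y)
d=np.array([.548,-.0264]);print("disc pf",pf(d))
for q in[(255.9,173.2),(347.9,149.7)]:print("rear hatch",onz("top",q,.157).round(4),pf(onz("top",q,.157)))
th=.505;h=d+x*(.135*np.cos(th)-.016*np.sin(th));print("hinge",h,pf(h))
for n,p in dict(slot=h-.135*x,left=h-.17*x+.075*y,right=h-.17*x-.075*y).items():print(n,p.round(4))
o=h-x*(.17*np.cos(th)-.008*np.sin(th));print("push pt right open",o-.075*y,.15+.17*np.sin(th)+.008*np.cos(th))
p=[*(o-.075*y),.30];rel(p,103.8);print(p)
E
```

```text
[[-0.001 -0.899  0.437]
 [-0.002  0.437  0.899]
 [-1.    -0.    -0.002]]
yaw [13.3039642  14.19378528]
disc pf (np.float64(-0.018663682153544667), np.float64(-0.0551313510021359))
rear hatch [0.631  0.1035 0.157 ] (np.float64(0.09289552936347005), np.float64(0.05121846398734938))
rear hatch [ 0.6818 -0.1072  0.157 ] (np.float64(0.09201496638930223), np.float64(-0.16547502537929903))
hinge [ 6.55220639e-01 -6.40850798e-05] (np.float64(0.09174395284880918), np.float64(-0.0551313510021359))
slot [ 0.5241 -0.0323]
left [0.4722 0.0322]
right [ 0.508  -0.1134]
push pt right open [ 0.53238436 -0.10746485] 0.23924866065048286
shift [ -77.5 -525.7 -513.4]
turn 103.8 [-39.7  -0.1  -0. ]
turn 283.8 [ 1.403e+02 -0.000e+00  1.000e-01]
[np.float64(0.5323843557414007), np.float64(-0.1074648488534934), 0.3]
```

>>> {"method": "servo_tool", "body": {"commands": [[[-40, 0, 0, -80, -200, -200, 0], [-40, 0, 0, -80, -200, -200, 0], [-40, 0, 0, -80, -200, -200, 0], [-40, 0, 0, -80, -200, -200, 0], [-40, 0, 0, -80, -200, -200, 0]]]}}

```text
time: 0.72
position: [0.3778, 0.3142, 0.3032]
tool_rot: [-1.387, 1.083, 1.386]
ft_force: [0.3, 0.5, -0.6]
grip_width: 0.517
```

```bash
python3 - <<'E'
from h import *
rel((.532,-.1075,.29),103.8);print(ctrl.get_state()["joint_positions"].round(2))
E
```

```text
shift [  13.3  -47.8 -446.4]
turn 103.8 [ 0.2 -0.   0. ]
turn 283.8 [-1.798e+02 -1.000e-01 -0.000e+00]
[-0.78 -0.05  0.03  1.7   0.    1.48  1.07]
```

>>> {"method": "servo_tool", "body": {"commands": [[[0, 0, 0, 0, -48, -300, 0], [0, 0, 0, 0, -48, -300, 0], [0, 0, 0, 0, -48, -300, 0], [0, 0, 0, 0, -48, -300, 0], [0, 0, 0, 0, -48, -300, 0]]]}}

```text
time: 1.35
position: [0.4965, 0.0353, 0.3024]
tool_rot: [-1.387, 1.084, 1.387]
ft_force: [-0.2, 0.8, -0.7]
grip_width: 0.018
```

>>> {"method": "servo_tool", "body": {"commands": [[[0, 0, 0, 0, 0, -60, 0], [0, 0, 0, 0, 0, -120, 0], [0, 0, 0, 10, 0, -146, 0], [0, 0, 0, 30, 0, -146, 0], [0, 0, 0, 30, 0, -146, 0]]]}}

```text
time: 1.98
position: [0.5304, -0.1038, 0.2707]
tool_rot: [-1.385, 1.086, 1.391]
ft_force: [-0.4, -0.8, 0.0]
grip_width: 0.0
```

```bash
python3 - <<'E'
from h import *
rel((.532,-.1075,.24),103.8);s=ctrl.get_state();print(s["position"],s["ft_force"],s["joint_positions"].round(2),s["grip_width"])
rel((.512,-.1125,.158))
E
```

```text
shift [30.7 -0.7 -4. ]
turn 103.8 [ 0.2  0.1 -0.2]
turn 283.8 [-1.798e+02  3.000e-01  1.000e-01]
[ 0.53043302 -0.10375948  0.27074779] [-0.43864876 -0.84653574  0.00484465] [-0.36  0.07  0.54  1.67 -0.03  1.42  1.99] 0.00019251451643754737
shift [112.8  19.6  -4.2]
```

>>> {"method": "servo_tool", "body": {"commands": [[[0, 0, 0, 15, 0, -4, 0], [0, 0, 0, 30, 1, -4, 0], [0, 0, 0, 42, 5, -4, 0], [0, 0, 0, 54, 9, -4, 0], [0, 0, 0, 66, 13, -4, 0]]]}}

```text
time: 2.6
position: [0.5195, -0.1109, 0.2058]
tool_rot: [-1.387, 1.083, 1.388]
ft_force: [-0.6, 0.6, 1.5]
grip_width: 0.005
```

>>> {"method": "servo_tool", "body": {"commands": [[[0, 0, 0, 12, 3, 0, 0], [0, 0, 0, 24, 5, 0, 0], [0, 0, 0, 36, 6, 0, 0], [0, 0, 0, 44, 6, 0, 0], [0, 0, 0, 47, 6, 0, 0]]]}}

```text
time: 3.22
position: [0.514, -0.1123, 0.1589]
tool_rot: [-1.387, 1.084, 1.388]
ft_force: [-1.5, -0.1, 7.4]
grip_width: 0.009
```

Contact, near shut. Press slightly more, hold, then lift straight up.

>>> {"method": "servo_tool", "body": {"commands": [[[0, 0, 0, 2, 0, 0, 0], [0, 0, 0, 3, 0, 0, 0], [0, 0, 0, 3, 0, 0, 0], [0, 0, 0, 3, 0, 0, 0], [0, 0, 0, 3, 0, 0, 0]]]}}

```text
time: 3.85
position: [0.514, -0.1123, 0.1588]
tool_rot: [-1.387, 1.082, 1.388]
ft_force: [-8.0, 0.3, 14.5]
grip_width: 0.005
```

>>> {"method": "servo_tool", "body": {"commands": [[[0, 0, 0, -40, 0, 0, 34], [0, 0, 0, -90, 0, 0, 34], [0, 0, 0, -110, 0, -80, 34], [0, 0, 0, -110, 0, -130, 34], [0, 0, 0, -110, 0, -130, 34]]]}}

```text
time: 4.47
position: [0.5454, -0.244, 0.267]
tool_rot: [-1.386, 1.09, 1.38]
ft_force: [0.1, 1.1, -0.0]
grip_width: 0.378
```

```bash
python3 - <<'E'
from h import *
t=vision.get_image("top");s=vision.get_image("side")
for n,i in(("top",t),("side",s)):cv2.imwrite(f"pics/{n}1.png",i[:,:,::-1])
crop("c2.png",t,240,125,170,130,4.5)
st=ctrl.get_state();print(st["position"],st["grip_width"]*87,st["joint_positions"].round(2))
e=blue(t,290,180,60,60);print(e,onz("top",e[0][0],.166))
E
```

```text
[ 0.54579373 -0.23931547  0.26619849] 33.70834904128136 [-0.19  0.21  0.66  1.55 -0.13  1.43  2.29]
(((317.6871032714844, 218.76116943359375), (31.88632583618164, 33.436588287353516), 160.86024475097656), np.int32(781)) [ 0.52296265 -0.03211297  0.166     ]
```

View pics/c2.png

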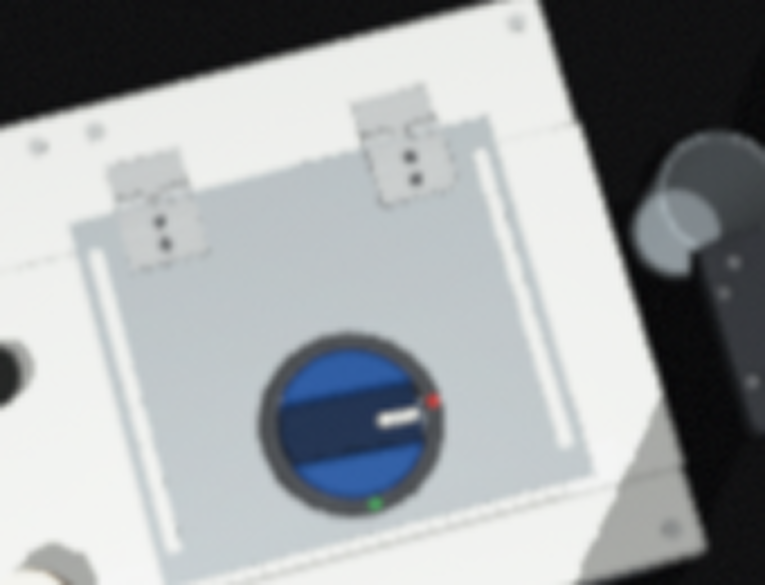

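The hatch now lies flat and shut. The disc centre is at crop (351,424), and the slot is about 4° clockwise of the front edge.

```bash
python3 - <<'E'
from h import *
rel((.5235,-.032,.20),100)
E
```

```text
shift [ 66.2 -28.3 206.6]
turn 100 [ 3.9 -0.  -0. ]
turn 280 [-176.1    0.    -0. ]
```

>>> {"method": "servo_tool", "body": {"commands": [[[4, 0, 0, 0, -28, 60, 34], [4, 0, 0, 0, -28, 120, 34], [4, 0, 0, 20, -28, 180, 34], [4, 0, 0, 60, -28, 207, 34], [4, 0, 0, 65, -28, 207, 34]]]}}

```text
time: 5.2
position: [0.5198, -0.0253, 0.1988]
tool_rot: [-1.34, 1.118, 1.349]
ft_force: [0.4, -2.4, 0.9]
grip_width: 0.393
```

>>> {"method": "servo_tool", "body": {"commands": [[[0, 0, 0, 0, 0, 0, 34], [0, 0, 0, 0, 0, 0, 34]]]}}

```text
time: 5.45
position: [0.5236, -0.032, 0.203]
tool_rot: [-1.337, 1.12, 1.334]
ft_force: [0.0, -1.0, 0.6]
grip_width: 0.391
```

```bash
python3 - <<'E'
from h import *
rel((.5235,-.032,.155),100);s=ctrl.get_state();print(s["joint_positions"].round(2),s["grip_width"]*87)
E
```

```text
shift [48.   0.2  0. ]
turn 100 [-0.  -0.   0.1]
turn 280 [180.    0.2   0. ]
[-0.48  0.06  0.52  1.81 -0.03  1.28  1.78] 34.025595595744896
```

>>> {"method": "servo_tool", "body": {"commands": [[[0, 0, 0, 15, 0, 0, 34], [0, 0, 0, 28, 0, 0, 34], [0, 0, 0, 38, 0, 0, 34], [0, 0, 0, 46, 0, 0, 34], [0, 0, 0, 46, 0, 0, 34]]]}}

```text
time: 6.08
position: [0.5221, -0.0308, 0.1547]
tool_rot: [-1.337, 1.122, 1.338]
ft_force: [-0.8, -0.1, 0.4]
grip_width: 0.388
```

The tips are in the slot, 11 mm deep, with no contact force. Turning now.

>>> {"method": "servo_tool", "body": {"commands": [[[7, 0, 0, 0, 0, 0, 34], [14, 0, 0, 0, 0, 0, 34], [21, 0, 0, 0, 0, 0, 34], [28, 0, 0, 0, 0, 0, 34], [35, 0, 0, 0, 0, 0, 34]]]}}

```text
time: 6.7
position: [0.5235, -0.0308, 0.156]
tool_rot: [-0.881, 1.384, 0.879]
ft_force: [1.9, -0.5, -1.2]
grip_width: 0.392
```

>>> {"method": "servo_tool", "body": {"commands": [[[7, 0, 0, 0, 0, 0, 34], [14, 0, 0, 0, 0, 0, 34], [21, 0, 0, 0, 0, 0, 34], [28, 0, 0, 0, 0, 0, 34], [35, 0, 0, 0, 0, 0, 34]]]}}

```text
time: 7.32
position: [0.5243, -0.0315, 0.1561]
tool_rot: [-0.41, 1.528, 0.406]
ft_force: [4.8, -1.8, -3.5]
grip_width: 0.387
```

```bash
python3 - <<'E'
from h import *
rel((.5235,-.032,.1545),10);s=ctrl.get_state();print(s["joint_positions"].round(2),s["ft_force"],s["torque"],s["grip_width"]*87)
E
```

```text
shift [ 1.6 -0.  -1. ]
turn 10 [19.8  0.2  0.1]
turn 190 [-160.2   -0.2    0.3]
[-0.54  0.1   0.59  1.87 -0.06  1.19  0.59] [ 4.75227284 -1.77785811 -3.52716163] [-0.42439613 -0.92359739  0.13343669] 33.677538114898155
```

>>> {"method": "servo_tool", "body": {"commands": [[[6, 0, 0, 0, 0, 0, 34], [12, 0, 0, 0, 0, 0, 34], [18, 0, 0, 0, 0, 0, 34], [24, 0, 0, 0, 0, 0, 34], [27, 0, 0, 0, 0, 0, 34]]]}}

```text
time: 7.95
position: [0.5247, -0.0322, 0.1562]
tool_rot: [-0.042, 1.566, 0.038]
ft_force: [3.9, -2.8, -3.6]
grip_width: 0.39
```

```bash
python3 - <<'E'
from h import *
rel((.5235,-.032,.1545),0);s=ctrl.get_state();print(s["ft_force"],s["torque"])
E
```

```text
shift [ 1.7  0.3 -1.2]
turn 0 [2.9 0.3 0.1]
turn 180 [-177.1   -0.2    0.4]
[ 3.89365743 -2.75626667 -3.55419334] [-0.73893639 -1.10827863  0.50552773]
```

>>> {"method": "servo_tool", "body": {"commands": [[[2, 0, 0, 0, 0, 0, 34], [4, 0, 0, 0, 0, 0, 34], [4, 0, 0, 0, 0, 0, 34]]]}}

```text
time: 8.32
position: [0.5247, -0.0322, 0.1562]
tool_rot: [0.005, 1.566, -0.012]
ft_force: [4.4, -4.1, -3.9]
grip_width: 0.395
```

```bash
python3 - <<'E'
from h import *
rel((.5235,-.032,.1545),0);s=ctrl.get_state();print(s["ft_force"],s["torque"])
E
```

```text
shift [ 1.7  0.2 -1.2]
turn 0 [-0.6  0.3  0.2]
turn 180 [179.4   0.4  -0.4]
[ 4.4290778  -4.14850317 -3.8780947 ] [-0.97565087 -1.0748681   2.06386268]
```

The moment jumped to 2 N m, so the fastener is at its stop. I'll back off within the slack, lift out and look.

>>> {"method": "servo_tool", "body": {"commands": [[[-6, 0, 0, 0, 0, 0, 34], [-9, 0, 0, 0, 0, 0, 34], [-9, 0, 0, -20, 0, 0, 34], [-9, 0, 0, -60, 0, 0, 34], [-9, 0, 0, -110, 0, 0, 34]]]}}

```text
time: 8.95
position: [0.5222, -0.0308, 0.2665]
tool_rot: [-0.111, 1.569, 0.11]
ft_force: [0.6, 0.3, 0.7]
grip_width: 0.389
```

>>> {"method": "servo_tool", "body": {"commands": [[[0, 0, 0, -10, -60, 0, 34], [0, 0, 0, -10, -120, 0, 34], [0, 0, 0, -10, -180, 0, 34], [0, 0, 0, -10, -220, 0, 34], [0, 0, 0, -10, -220, 0, 34]]]}}

```text
time: 9.57
position: [0.5525, -0.2531, 0.2759]
tool_rot: [-0.107, 1.569, 0.103]
ft_force: [-0.5, 0.2, 0.5]
grip_width: 0.392
```

```bash
python3 - <<'E'
from h import *
t=vision.get_image("top");cv2.imwrite("pics/top2.png",t[:,:,::-1])
crop("c3.png",t,130,115,320,190,2.5);print(ctrl.get_state()["position"],ctrl.get_state()["ft_force"])
E
```

```text
[ 0.55312517 -0.25022002  0.27568179] [-0.06895188  1.03547302  0.20583644]
```

View pics/c3.png

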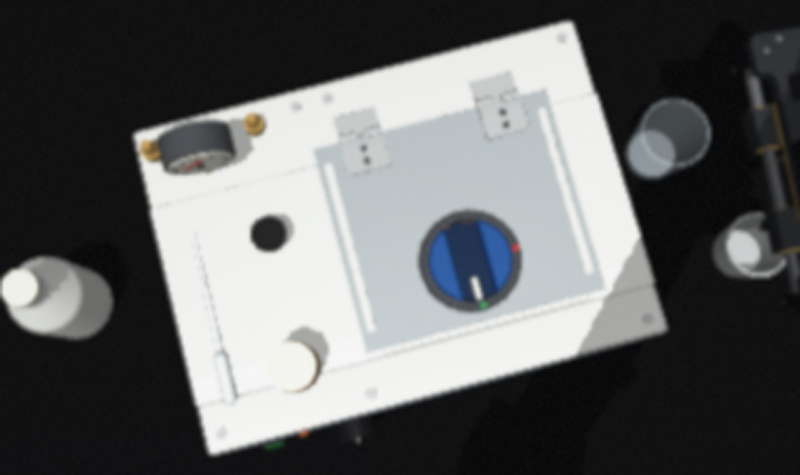

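The hatch is shut and the white line at (477,288) points at the green dot at (483,304). The slot is square to the front edge and the loose things stand where they did.

```bash
python3 -c "
from bench import close_job
print(close_job())"
```

```text
the job is handed in; nothing more can be done
None
```

The hatch is shut and locked, and I handed the job in at about 9.6 s; no verdict is reported.

- **Hatch:** I pushed it shut with the closed fingertips near its right front edge. The tips stopped at 158.8 mm, against 158 mm for the shut face, with the force at 14.5 N.
- **Fastener:** I set two fingertips in the slot and turned it clockwise until the moment rose from about 0.13 to 2.1 N m, which is the stop. I then backed off within the slot's slack and lifted clear.
- **Last picture:** The hatch lies flat, the white line is at the green dot, and the slot is square to the front edge. By eye, the loose things are where they stood, but I did not measure them. The gripper had partly covered the steel cup in this view. It was about 275 mm above the bench, and the force reading was about 1 N, within the sensor noise.

No check failed or disagreed.

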